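# Load a bearing in the spring fixture and hold the cover down

### The arm

A 6-joint arm with a two-finger parallel gripper is mounted at the origin on a cart in front of the work surface, level with it; the furniture and walls round the work are solid. World frame = base frame: x ahead of the robot, y to its left, z up, the work surface at z = 0. Lengths are in m, angles in rad, forces in N, time in s.
With the tool pointing down it reaches from about 0.35 to 0.975 m from the base axis. Payload 4.9 kg.
Tool frame: the origin (TCP) lies between the finger pads, 19 mm behind the fingertips; this is the grasp point; z points along the fingers, y is the line along which they close (so a half turn about z gives the same grasp; the last joint's range is limited). The gripper opens to 85 mm and grips with 20 to 120 N. Pads are 22 mm wide; open, the fingers measure 114 mm over their backs; the gripper's body (76 mm by 85 mm) begins 54 mm behind the grasp point. The pads swing forward as they close: fully open they stand 13 mm farther back than shut.
Start: joints at [1.095, 0.053, 1.613, -0, 1.476, -0.119], TCP at [0.218, 0.586, 0.25] pointing down, gripper open.
Joint ranges: [-3.01, 3.01], [-1.01, 2.22], [0.06, 2.58], [-1.02, 4.17], [0.09, 2.62], [-3.14, 3.14]. Speed limits (rad/s): [2.57, 2.57, 3.14, 3.14, 3.14, 3.14].

### API

Orientations are given as a unit quaternion [w, x, y, z].
In Python, from plant import * gives the robot as it stands.
- The arm moves only by the tool jog_arm, never from a script. Its argument "moves" is a list that holds one entry, the list of rows, each a list of 7 numbers: the finger opening in cm, from 0 to 8.54, then the shift along the tool's x, y, z in cm, then the turn, a rotation vector about the tool's x, y, z in rad. A call has 1 to 20 rows; each row shifts and turns the commanded pose from where the row before left it, along the tool's axes as they then stand; what a row does not reach is not made up. A row lasts 1/12 s, in which the tool goes at most 41.7 mm and 7.16 degrees, less where a joint would pass 70% of its speed; a pose out of reach is approached as far as the arm can. A call is refused whole if a number of a shift passes 4.17 or a number of a turn 0.125, either way. A call with a gripper value outside its range is refused whole. The fingers move at their own pace and stop on an object; the grip force is fixed at half the most. Time passes only in rows, so rows that do not move let the fingers close. It gives the time, the measured TCP pose, the force, the opening and the grip force at its end, in the units of the state.
- state(): the state, without advancing time (a new reading comes with each control period).
- grab_frame(name): name is "scene" or "top"; returns a dict with "color" (384x512x3 uint8, blue, green, red), "depth" (384x512 float32, m along the optical axis (not along the pixel's ray), 0 where there is no reading), "fx", "fy", "cx", "cy" (pixels), "R" (3x3) and "t" (3): a world point X has camera coordinates R X + t. Camera axes: x right, y down, z forward; pixel columns grow to the right and rows downward; lengths in m; the calibration is good to about 2 mm. A picture is of the moment at which its call begins.
- job_done(): hands the job in; it is judged then, once.
Trained networks look in a picture, given as the dict that the camera call returned (one of the last four; its "shot" number tells which), for a name from the list of things; names that differ only in an ending like _2 or _b are one class to them, and where a whole thing is asked for, a point or a joint stands for the part that bears it (a point fixed in the world has none). Each returns a list of dicts, best first, with "p" (0 to 1); they miss things now and then, are a little off and sometimes report something else, mostly with a low value. They report only what shows in the picture. A call takes as long as a camera call. They do not tell look-alikes from the thing itself.
- recognise(name, picture): "rect" ([centre column, centre row, width, height] in pixels, round what is visible of it).
- regions_of(name, picture): "pixels" (384x512 bool, what is visible of it) and "rect" ([centre column, centre row, width, height] in pixels, round what is visible of it).
The state is a dict: "time": time; "joint_pos": joint angles; "joint_vel": joint speeds; "joint_efforts": joint torques, N m; "tool_pos": TCP position; "tool_rot": TCP orientation; "contact_force": force on the tool from outside, world axes, zero at the start; "ft_torque": the same for the moment, N m; "gripper_width": opening from 0.0 (shut) to 1.0 (fully open); "grasp_force": force on a finger pad.
Only numpy, scipy, OpenCV 4.12 (cv2) and the standard library are available. Lean on these libraries where they do the work, as an engineer would, in place of code of your own. Each camera call takes 0.05 s, during which the arm holds its last target. There are 200 camera calls.

### The job

Slip the loose ball bearing over the post of the bearing fixture so that it lies flat on the brass spring seat. Then take the aluminium cover by its red knob, fit the blind bore in its underside over the same post until it drops onto the bearing, and press it down until the spring seat is at its lower stop. Finish like that, still gripping the red knob and keeping the seat pressed down; do not let go, and leave the other things on the bench where they are.

Things in the scene. Friction and masses are not known exactly. Their poses are not given: they have to be found in the camera images.
- fixture: bearing fixture, fixed to the bench: dark steel base plate 110 x 80 x 12 mm, on it a round blue spring housing (60 mm across, its rim 30 mm above the bench), a brass spring seat in it and an upright steel post through the middle. Origin: centre of the base plate's underside, on the bench, straight below the post's axis; z up, x along the 110 mm side
- post_tip (a point): top end of the fixture's fixed steel post, on its axis, 69 mm above the bench. The post is 17 mm in diameter up to 60 mm above the bench and tapers from there to 7 mm at its tip
- seat_top (a point): centre of the flat upper face of the brass spring seat (a ring 50 mm across round the post, 20 mm bore); 38 mm above the bench with the spring out, 32 mm at the lower stop. It moves with the seat
- seat (a joint): how far the spring seat is pressed down, in m: 0 = up (spring out), 0.006 = lower stop. It begins to move at about 6 N and takes about 10 N in all at the stop (the weights of bearing and cover included; they alone do not move it)
- bearing: loose steel ball bearing with black shields, lying flat: 42 mm outside diameter, 20 mm bore (1.5 mm clearance all round on the post), 12 mm thick, about 70 g. Origin: centre of its underside
- cover: loose round aluminium cover standing on its open side: 64 mm across and 34 mm high, with a red cylindrical grip knob on top, 30 mm in diameter and 30 mm high (64 mm in all), about 220 g. In the middle of its underside is a blind bore 20 mm in diameter and 28 mm deep, not seen from above. Origin: centre of its underside; z up along bore and knob
- cover_knob (a point): middle of the cover's red knob, on the cover's axis, 49 mm above the cover's underside
- end_cap: turned aluminium end cap, 32 mm across, 26 mm high. Loose bystander, to be left alone. Origin: centre of its underside
- collet: small steel collet, 26 mm across, 38 mm high. Loose bystander, to be left alone. Origin: centre of its underside
- gear: brass change gear lying flat, 64 mm across, 10 mm thick. Loose bystander, to be left alone. Origin: centre of its underside
- square: small steel try square lying flat, 70 x 86 x 14 mm. Loose bystander, to be left alone. Origin: centre of its underside
- lens_pen: black lens pen lying flat, 75 mm long, 20 mm thick. Loose bystander, to be left alone. Origin: centre of its underside
Things that resemble listed ones, but are neither listed nor needed, are in the scene too. What is meant by the bearing is not green or orange, and is the larger of those in its own colour.

How it is judged:
By the outcome, as a careful person would: the job done as asked, in the order asked, and still so for the second after the job is handed in, while the arm keeps its last pose, push and grip.
It also fails if it takes over 58 s, if anything falls off the work surface, if the arm or the gripper's body presses on something with over 40 N, if the wrist force passes 120 N, or if a joint passes its speed limit or range.

## Working session

There is one attempt and no reset: what is moved stays moved. The work goes in short steps, Python scripts to look and compute and a tool call to move; the robot and the scene stay as the last step left them, time stands still between calls to the robot, and variables do not carry over. Pictures are saved under pics/ and viewed, at most 10 in all, crops included, and the job is handed in when it is done.

Besides the shell and the picture viewer there is one more tool, called after "Call:" as name([rows], argument=value, ...), one row to a line, values as JSON. jog_arm: Moves the arm, as the interface text tells. Its arguments: {"type":"object","properties":{"moves":{"type":"array"}},"required":["moves"]}

```bash
mkdir -p pics; cat > h.py <<'E'
from plant import *
import numpy as np, cv2
def world(f,mask=None):
    d=f["depth"];v,u=np.indices(d.shape)
    P=np.stack([(u-f["cx"])/f["fx"]*d,(v-f["cy"])/f["fy"]*d,d],-1)
    W=(P-np.array(f["t"]))@np.array(f["R"])
    W[d==0]=np.nan
    return W
E
python3 - <<'E'
from h import *
s=state();print({k:np.round(v,3) for k,v in s.items()})
ims=[]
for c in("top","scene"):
    f=grab_frame(c);W=world(f);ims.append(f["color"]);cv2.imwrite(f"pics/{c}0.png",cv2.resize(f["color"],(800,600),interpolation=cv2.INTER_CUBIC))
    print(c,f["fx"],np.round(-np.array(f["R"]).T@f["t"],3))
    for n in("bearing","cover","fixture","post_tip","seat","end_cap","collet","gear","square","lens_pen"):
        for r in regions_of(n,f):
            m=r["pixels"];p=W[m];
            if r["p"]>.2: print(n,round(r["p"],2),np.round(r["rect"]),np.round(np.nanmedian(p,0),3),"zmax",np.round(np.nanpercentile(p[:,2],97),3),np.median(f["color"][m],0))
E
```

```text
{'time': np.float64(0.0), 'joint_pos': array([ 1.095,  0.053,  1.614,  0.   ,  1.476, -0.119]), 'joint_vel': array([-0.001,  0.001,  0.   , -0.001, -0.003, -0.002]), 'joint_efforts': array([-1.0000e-03, -3.9368e+01, -3.7018e+01, -0.0000e+00,  7.0000e-03,
       -0.0000e+00]), 'tool_pos': array([0.218, 0.585, 0.249]), 'tool_rot': array([-0.   ,  0.177,  0.984, -0.001]), 'contact_force': array([-0.363, -0.033, -0.85 ]), 'ft_torque': array([-0.003,  0.002, -0.002]), 'grasp_force': np.float64(0.0), 'gripper_width': np.float64(1.002)}
top 429.38827325980947 [ 0.417 -0.015  1.077]
bearing 0.59 [308. 192.  20.  17.] [ 0.533 -0.143  0.011] zmax 0.015 [ 74. 164.  52.]
bearing 0.49 [340. 209.  16.  18.] [ 0.491 -0.225  0.011] zmax 0.014 [124.  122.5 125.5]
bearing 0.4 [346. 179.  12.  13.] [ 0.567 -0.241  0.008] zmax 0.012 [117. 116. 119.]
bearing 0.4 [365. 245.  10.  12.] [ 0.407 -0.288  0.008] zmax 0.012 [ 41.  120.5 237. ]
cover 0.59 [144. 210.  29.  29.] [0.482 0.255 0.034] zmax 0.065 [242. 240. 251.]
fixture 0.93 [231. 212.  40.  50.] [0.48  0.046 0.013] zmax 0.055 [104. 106. 102.]
post_t
[... 1108 characters left out ...]
 ] zmax 0.063 [153. 152. 165.]
fixture 0.9 [246. 206.  53.  35.] [0.468 0.034 0.012] zmax 0.057 [103. 105. 101.]
post_tip 0.64 [244. 206.  50.  33.] [0.468 0.034 0.012] zmax 0.057 [103. 105. 101.]
seat 0.55 [243. 200.  22.  11.] [0.473 0.039 0.036] zmax 0.038 [ 82. 166. 209.]
collet 0.65 [349. 203.   7.  14.] [ 0.649 -0.145  0.026] zmax 0.037 [129.5 137.  141.5]
gear 0.76 [183. 215.  27.  16.] [0.363 0.145 0.008] zmax 0.01 [126.  187.5 218. ]
square 0.56 [344. 247.  19.  14.] [ 0.488 -0.23   0.009] zmax 0.012 [131. 131. 132.]
square 0.55 [296. 262.  50.  24.] [ 0.394 -0.162  0.007] zmax 0.014 [202. 213. 218.]
lens_pen 0.56 [218. 230.  26.  12.] [0.357 0.014 0.014] zmax 0.019 [68.  73.5 82. ]
```

View pics/top0.png

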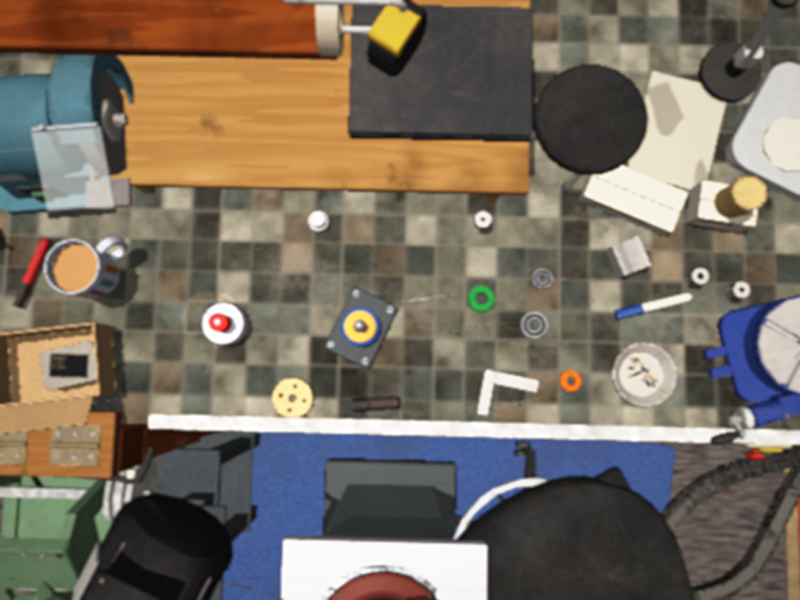

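```bash
python3 - <<'E'
from h import *
f=grab_frame("top");W=world(f)
c=f["color"];cv2.imwrite("pics/crop1.png",cv2.resize(c[160:280,290:390],None,fx=5,fy=5,interpolation=cv2.INTER_CUBIC))
def topfit(name,uv,zlo,zhi,r=25):
    v,u=np.indices(W.shape[:2]);m=(abs(u-uv[0])<r)&(abs(v-uv[1])<r)&(W[...,2]>zlo)&(W[...,2]<zhi)
    # largest component containing near uv
    n,l,st,ce=cv2.connectedComponentsWithStats(m.astype(np.uint8))
    for i in range(1,n):
        if st[i,4]<12: continue
        p=W[l==i];(x,y),(w,h),a=cv2.minAreaRect(p[:,:2].astype(np.float32))
        (ccx,ccy),rr=cv2.minEnclosingCircle(p[:,:2].astype(np.float32))
        print(name,st[i,4],"rect",np.round([x,y,w,h],4),"circ",np.round([ccx,ccy,rr],4),"mean",np.round(p.mean(0),4))
topfit("bearA",(340,209),.007,.03,14)
topfit("bearB",(346,179),.006,.03,14)
topfit("cover",(144,210),.025,.045)
topfit("knob",(144,210),.055,.08)
topfit("post",(230,209),.045,.08)
topfit("seat",(230,209),.034,.043)
topfit("house",(230,209),.025,.08)
topfit("base",(230,209),.006,.08,32)
topfit("tallnear",(230,209),.006,.2,60)
E
```

```text
bearA 175 rect [ 0.4934 -0.228   0.0374  0.0406] circ [ 0.4931 -0.2281  0.0208] mean [ 0.4934 -0.228   0.0114]
bearB 83 rect [ 0.5693 -0.2421  0.0284  0.0301] circ [ 0.5684 -0.242   0.0159] mean [ 0.5694 -0.2422  0.0086]
cover 392 rect [0.4824 0.2613 0.0622 0.0613] circ [0.4825 0.2617 0.0319] mean [0.4817 0.2578 0.0337]
knob 131 rect [0.4824 0.2605 0.0284 0.0276] circ [0.4827 0.2608 0.0149] mean [0.4825 0.2603 0.0633]
post 43 rect [0.4823 0.0469 0.0144 0.0144] circ [0.4829 0.047  0.0084] mean [0.4824 0.0465 0.0636]
seat 269 rect [0.4827 0.0472 0.0466 0.0464] circ [0.4827 0.0472 0.0249] mean [0.4828 0.0467 0.0378]
house 453 rect [0.4831 0.0476 0.0568 0.0565] circ [0.4829 0.0469 0.0297] mean [0.4826 0.0465 0.0378]
base 1406 rect [0.483  0.0471 0.0802 0.1097] circ [0.4836 0.0467 0.0661] mean [0.4819 0.0465 0.0203]
tallnear 1406 rect [0.483  0.0471 0.0802 0.1097] circ [0.4836 0.0467 0.0661] mean [0.4819 0.0465 0.0203]
tallnear 431 rect [0.3692 0.152  0.0607 0.061 ] circ [0.3683 0.1517 0.0319] mean [0.3688 0.1519 0.01  ]
tallnear 245 rect [0.3638 0.0194 0.021  0.0742] circ [0.3622 0.0195 0.0374] mean [0.3635 0.0205 0.017 ]
```

View pics/crop1.png

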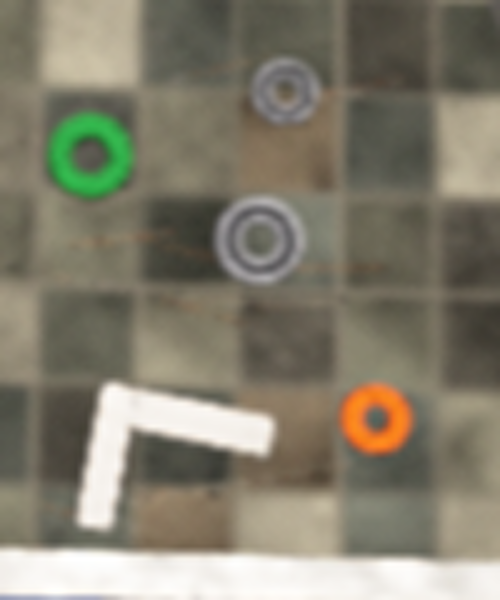

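Four rings are in view in the top image: green at (308,192), a large steel one with dark shields at (341,209), a small steel one at (346,179) and orange at (365,245). The bearing is the large steel one at (341,209): it is neither green nor orange, and it measures about 42 mm against 30 mm for the other steel ring. The crop confirms this. The cover is at (144,210) and the fixture at (230,209), and their heights and sizes match the list.

Call:
jog_arm([
  [[8.5, 0, 0, 0, 0, 0, -0.119], [8.5, 0, 0, 0, 0, 0, -0.119], [8.5, 0, 0, 0, 0, 0, -0.119], [8.5, -2.75, -2.8, 0, 0, 0, 0], [8.5, -2.75, -2.8, 0, 0, 0, 0], [8.5, -2.75, -2.8, 0, 0, 0, 0], [8.5, -2.75, -2.8, 0, 0, 0, 0], [8.5, -2.75, -2.8, 0, 0, 0, 0], [8.5, -2.75, -2.8, 0, 0, 0, 0], [8.5, -2.75, -2.8, 0, 0, 0, 0], [8.5, -2.75, -2.8, 0, 0, 0, 0], [8.5, -2.75, -2.8, 0, 0, 0, 0], [8.5, -2.75, -2.8, 0, 0, 0, 0], [8.5, 0, -3.8, 0.5, 0, 0, 0], [8.5, 0, -3.8, 0.5, 0, 0, 0], [8.5, 0, -3.8, 0.5, 0, 0, 0], [8.5, 0, -3.8, 0.5, 0, 0, 0], [8.5, 0, -3.8, 0.5, 0, 0, 0], [8.5, 0, -3.8, 0.5, 0, 0, 0], [8.5, 0, -3.8, 0.5, 0, 0, 0]],
])

```text
time: 2.82
tool_pos: [0.4931, 0.038, 0.2151]
tool_rot: [0.0, -0.0, 1.0, -0.0]
contact_force: [0.7, -0.7, -1.0]
gripper_width: 0.993
grasp_force: 0.0
```

Call:
jog_arm([
  [[8.5, 0, -3.8, 1.0, 0, 0, 0], [8.5, 0, -3.8, 1.0, 0, 0, 0], [8.5, 0, -3.8, 1.0, 0, 0, 0], [8.5, 0, -3.8, 1.0, 0, 0, 0], [8.5, 0, -3.8, 1.0, 0, 0, 0], [8.5, 0, -3.8, 1.0, 0, 0, 0], [8.5, 0, -3.8, 1.0, 0, 0, 0], [8, 0, 0, 2.5, 0, 0, 0], [7.5, 0, 0, 2.5, 0, 0, 0], [7, 0, 0, 2, 0, 0, 0], [6.5, 0, 0, 1.5, 0, 0, 0], [6, 0, 0, 1, 0, 0, 0], [6, 0, 0, 0.7, 0, 0, 0], [6, 0, 0, 0, 0, 0, 0]],
])

```text
time: 3.98
tool_pos: [0.4928, -0.2258, 0.0417]
tool_rot: [-0.001, -0.0, 1.0, 0.001]
contact_force: [-0.8, -0.6, -0.6]
gripper_width: 0.7
grasp_force: 0.0
```

```bash
python3 - <<'E'
from h import *
f=grab_frame("scene");cv2.imwrite("pics/s1.png",cv2.resize(f["color"][170:290,270:430],None,fx=5,fy=5,interpolation=cv2.INTER_CUBIC))
s=state();print(s["tool_pos"],s["contact_force"],s["gripper_width"])
E
```

```text
[ 0.49341843 -0.22620898  0.04288851] [-0.08462356 -0.98428181 -0.41553566] 0.6984716703932625
```

View pics/s1.png

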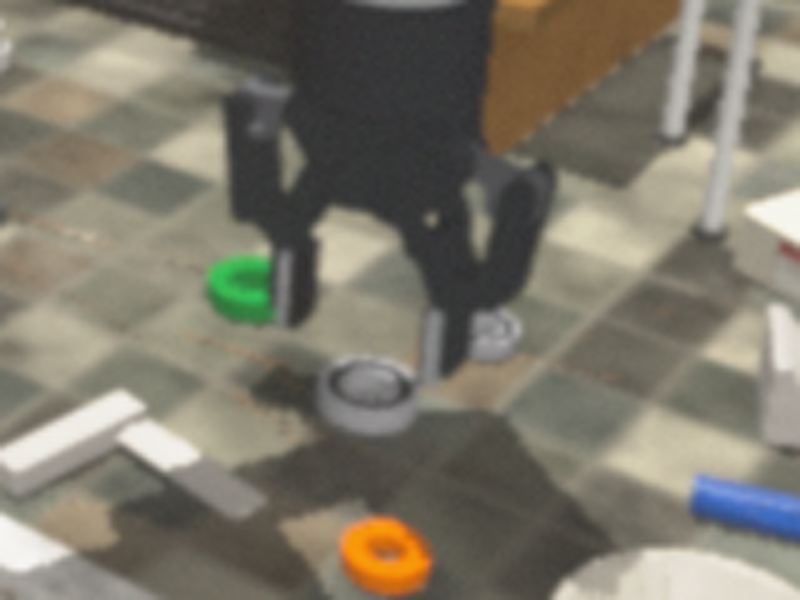

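The bearing, at (368,395) in this crop, lies between the open fingers. I'll go down and grip it.

Call:
jog_arm([
  [[6, 0, -0.2, 1.0, 0, 0, 0], [6, 0, 0, 0.8, 0, 0, 0], [6, 0, 0, 0.4, 0, 0, 0], [6, 0, 0, 0, 0, 0, 0], [4.5, 0, 0, 0, 0, 0, 0], [3, 0, 0, 0, 0, 0, 0], [3, 0, 0, 0, 0, 0, 0], [3, 0, 0, 0, 0, 0, 0], [3, 0, 0, 0, 0, 0, 0]],
])

```text
time: 4.78
tool_pos: [0.494, -0.2286, 0.0217]
tool_rot: [0.001, -0.0, 1.0, -0.0]
contact_force: [-0.3, -0.2, 2.9]
gripper_width: 0.45
grasp_force: 60.6
```

Call:
jog_arm([
  [[3, 0, 0, -1, 0, 0, 0], [3, 0, 0, -2, 0, 0, 0], [3, 0, 0, -3, 0, 0, 0], [3, 0, 0, -3, 0, 0, 0], [3, 0, 0, -3, 0, 0, 0], [3, 0, 0, 0, 0, 0, 0], [3, 0, 0, 0, 0, 0, 0]],
])

```text
time: 5.37
tool_pos: [0.4947, -0.2291, 0.1441]
tool_rot: [0.002, -0.0, 1.0, -0.001]
contact_force: [0.1, -0.1, -1.2]
gripper_width: 0.451
grasp_force: 60.4
```

```bash
python3 - <<'E'
from h import *
f=grab_frame("scene");W=world(f)
s=state();print(s["tool_pos"],s["contact_force"],s["gripper_width"],s["grasp_force"])
p=np.array(f["R"])@s["tool_pos"]+f["t"];u=int(f["fx"]*p[0]/p[2]+f["cx"]);v=int(f["fy"]*p[1]/p[2]+f["cy"])
print(u,v)
cv2.imwrite("pics/s2.png",cv2.resize(f["color"][v-35:v+40,u-50:u+50],(800,600),interpolation=cv2.INTER_CUBIC))
for r in regions_of("bearing",f):
    print(r["p"],r["rect"],np.nanmedian(W[r["pixels"]],0))
E
```

```text
[ 0.49359202 -0.22839651  0.14185134] [-0.42271441  0.89845011 -2.002046  ] 0.4543293732735655 60.39858441799879
348 190
0.66 [348.3, 284.1, 21.4, 17.6] [ 0.40416184 -0.289064    0.00688668]
0.62 [368.8, 235.8, 8.0, 12.6] [ 0.56658719 -0.24147591  0.00586697]
0.51 [319.8, 229.9, 16.7, 10.1] [ 0.52829441 -0.14552514  0.00885156]
0.49 [347.7, 196.3, 18.2, 16.2] [ 0.48450544 -0.22730966  0.13158724]
0.39 [216.9, 233.3, 29.1, 15.2] [0.35786301 0.01588768 0.01335021]
```

View pics/s2.png

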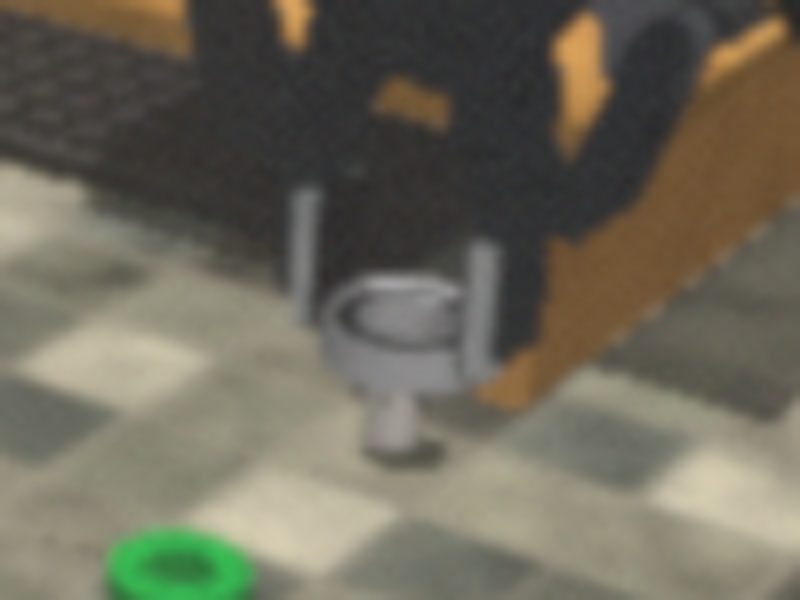

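The bearing hangs level between the pads (crop (395,335)). Next I'll carry it to the post.

Call:
jog_arm([
  [[3, 0.2, 2, 0, 0, 0, 0], [3, 0.2, 3, 0, 0, 0, 0], [3, 0.2, 3.5, 0, 0, 0, 0], [3, 0.2, 3.5, 0, 0, 0, 0], [3, 0.2, 3.5, 0, 0, 0, 0], [3, 0, 3.5, 0, 0, 0, 0], [3, 0, 3.5, 0, 0, 0, 0], [3, 0, 3, 0, 0, 0, 0], [3, 0, 2, 0, 0, 0, 0], [3, 0, 0, 1.5, 0, 0, 0], [3, 0, 0, 1.5, 0, 0, 0], [3, 0, 0, 1.0, 0, 0, 0], [3, 0, 0, 0, 0, 0, 0], [3, 0, 0, 0, 0, 0, 0], [3, 0, 0, 0, 0, 0, 0]],
])

```text
time: 6.72
tool_pos: [0.4834, 0.0464, 0.101]
tool_rot: [-0.0, 0.0, 1.0, 0.0]
contact_force: [0.3, -0.8, -0.5]
gripper_width: 0.456
grasp_force: 60.5
```

```bash
python3 - <<'E'
from h import *
f=grab_frame("scene")
s=state();print(s["tool_pos"],s["contact_force"],s["gripper_width"],s["grasp_force"])
p=np.array(f["R"])@s["tool_pos"]+f["t"];u=int(f["fx"]*p[0]/p[2]+f["cx"]);v=int(f["fy"]*p[1]/p[2]+f["cy"])
cv2.imwrite("pics/s3.png",cv2.resize(f["color"][v-35:v+40,u-50:u+50],(800,600),interpolation=cv2.INTER_CUBIC))
E
```

```text
[0.4838428  0.04635125 0.10157473] [-0.29927855  0.49268623 -0.09257631] 0.45956496727884066 60.48881806433201
```

View pics/s3.png

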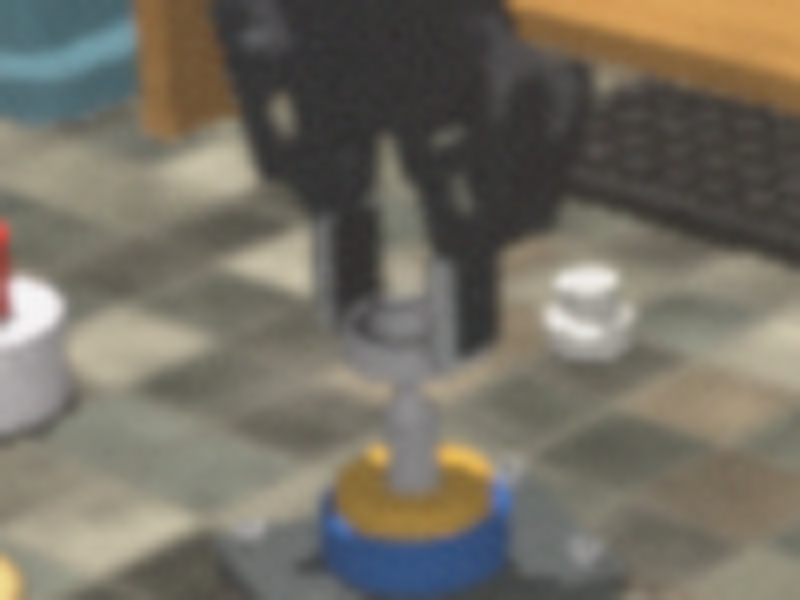

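The held bearing spans about columns 345 to 479, so its centre is near 412. The post is also at column 412, so they are aligned.

Call:
jog_arm([
  [[3, 0, 0, 0.7, 0, 0, 0], [3, 0, 0, 0.7, 0, 0, 0], [3, 0, 0, 0.6, 0, 0, 0], [3, 0, 0, 0, 0, 0, 0]],
])

```text
time: 7.1
tool_pos: [0.4821, 0.0466, 0.0791]
tool_rot: [-0.002, 0.0, 1.0, 0.0]
contact_force: [-0.6, -0.9, -1.3]
gripper_width: 0.453
grasp_force: 60.5
```

Call:
jog_arm([
  [[3, 0, 0, 0.5, 0, 0, 0], [3, 0, 0, 0.5, 0, 0, 0], [3, 0, 0, 0.5, 0, 0, 0], [3, 0, 0, 0.3, 0, 0, 0], [3, 0, 0, 0, 0, 0, 0]],
])

```text
time: 7.52
tool_pos: [0.4827, 0.0467, 0.0619]
tool_rot: [-0.001, -0.0, 1.0, 0.0]
contact_force: [-1.3, -0.8, -0.7]
gripper_width: 0.45
grasp_force: 60.5
```

Call:
jog_arm([
  [[3, 0, 0, 0.1, 0, 0, 0], [3, 0, 0, 0.1, 0, 0, 0], [3, 0, 0, 0, 0, 0, 0]],
])

```text
time: 7.77
tool_pos: [0.4835, 0.0467, 0.0611]
tool_rot: [0.0, -0.0, 1.0, 0.0]
contact_force: [-0.1, -0.8, -1.2]
gripper_width: 0.459
grasp_force: 60.5
```

Call:
jog_arm([
  [[4.5, 0, 0, 0, 0, 0, 0], [5.5, 0, 0, 0, 0, 0, 0], [6.5, 0, 0, 0, 0, 0, 0], [6.5, 0, 0, 0, 0, 0, 0], [6.5, 0, 0, -1, 0, 0, 0], [6.5, 0, 0, -2, 0, 0, 0], [8.5, 0, 0, -4, 0, 0, 0], [8.5, 0, 2, -3, 0, 0, 0], [8.5, 0, 4, 0, 0, 0, 0], [8.5, 0, 4, 0, 0, 0, 0], [8.5, 0, 4, 0, 0, 0, 0], [8.5, 0, 4, 0, 0, 0, 0], [8.5, 0, 3.2, 0, 0, 0, 0], [8.5, 0, 0, 0, 0, 0, 0], [8.5, 0, 0, 0, 0, 0, 0]],
])

```text
time: 9.02
tool_pos: [0.4832, 0.2601, 0.1618]
tool_rot: [0.0, -0.002, 1.0, -0.0]
contact_force: [-0.4, -0.3, 0.2]
gripper_width: 0.996
grasp_force: 0.0
```

```bash
python3 - <<'E'
from h import *
s=state();print(s["tool_pos"],s["contact_force"])
f=grab_frame("top");W=world(f)
m=W[185:235,205:255].reshape(-1,3);k=(m[:,2]>.044)&(m[:,2]<.056)&(np.hypot(m[:,0]-.4828,m[:,1]-.047)<.03);m=m[k]
print(len(m),cv2.minEnclosingCircle(m[:,:2].astype(np.float32)),m.mean(0),m[:,2].std())
A=np.c_[m[:,:2]-m[:,:2].mean(0),np.ones(len(m))];print(np.linalg.lstsq(A,m[:,2],rcond=None)[0])
a=f["color"][190:228,205:255]
g=grab_frame("scene");b=g["color"][180:228,215:275]
cv2.imwrite("pics/s4.png",np.hstack([cv2.resize(a,(400,300),interpolation=2),cv2.resize(b,(375,300),interpolation=2)]))
E
```

```text
[0.48319943 0.26013936 0.16178121] [-0.37054412 -0.32056511  0.20464799]
187 ((0.48359400033950806, 0.04679320007562637), 0.020867448300123215) [0.48307175 0.04693676 0.04933328] 0.002242671293509496
[-0.01577832 -0.00552228  0.04933328]
```

View pics/s4.png

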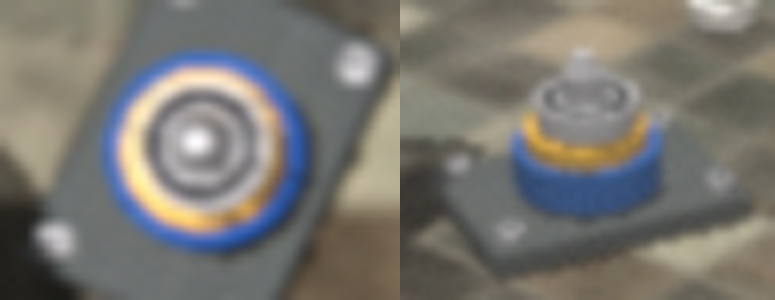

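The bearing lies flat on the brass seat, level and with its top face at about 0.049 m. Now the knob.

Call:
jog_arm([
  [[8, 0, 0.1, 2.5, 0, 0, 0], [8, 0, 0, 3, 0, 0, 0], [7.5, 0, 0, 2.5, 0, 0, 0], [7, 0, 0, 1.5, 0, 0, 0], [6, 0, 0, 1.0, 0, 0, 0], [5, 0, 0, 0, 0, 0, 0], [4, 0, 0, 0, 0, 0, 0], [2.5, 0, 0, 0, 0, 0, 0], [2.0, 0, 0, 0, 0, 0, 0], [2.0, 0, 0, 0, 0, 0, 0], [2.0, 0, 0, 0, 0, 0, 0], [2.0, 0, 0, 0, 0, 0, 0]],
])

```text
time: 10.12
tool_pos: [0.4848, 0.26, 0.0579]
tool_rot: [0.002, -0.0, 1.0, 0.0]
contact_force: [0.2, -1.2, 5.8]
gripper_width: 0.327
grasp_force: 60.1
```

Call:
jog_arm([
  [[2, 0, 0, -1, 0, 0, 0], [2, 0, 0, -2, 0, 0, 0], [2, 0, 0, -3, 0, 0, 0], [2, 0, 0, -3, 0, 0, 0], [2, 0, 0, -2, 0, 0, 0], [2, 0, -2, 0, 0, 0, 0], [2, 0, -3, 0, 0, 0, 0], [2, 0, -3.5, 0, 0, 0, 0], [2, 0, -3.5, 0, 0, 0, 0], [2, 0, -3.5, 0, 0, 0, 0], [2, 0, -3, 0, 0, 0, 0], [2, 0, -2, 0, 0, 0, 0], [2, 0, -0.9, 0, 0, 0, 0], [2, 0, 0, 0, 0, 0, 0], [2, 0, 0, 0, 0, 0, 0], [2, 0, 0, 0, 0, 0, 0]],
])

```text
time: 11.45
tool_pos: [0.4831, 0.0467, 0.1658]
tool_rot: [-0.0, -0.001, 1.0, 0.0]
contact_force: [-0.3, -0.2, -3.1]
gripper_width: 0.326
grasp_force: 59.8
```

```bash
python3 - <<'E'
from h import *
s=state();print(s["tool_pos"],s["contact_force"],s["gripper_width"])
g=grab_frame("scene");W=world(g)
b=g["color"][140:230,185:305]
cv2.imwrite("pics/s5.png",cv2.resize(b,(800,600),interpolation=2))
# cover side: fit cylinder centre of radius 32 mm
from scipy.optimize import least_squares
for r in regions_of("cover",g)[:1]:
    p=W[r["pixels"]];p=p[~np.isnan(p[:,0])];print(r["p"],r["rect"],np.percentile(p[:,2],[3,97]))
    lo=np.percentile(p[:,2],3);q=p[(p[:,2]>lo+.004)&(p[:,2]<lo+.028)]
    print(len(q),least_squares(lambda c:np.hypot(q[:,0]-c[0],q[:,1]-c[1])-.032,s["tool_pos"][:2],loss="soft_l1",f_scale=.002).x)
E
```

```text
[0.48314827 0.04674091 0.16579974] [-0.27509887 -0.21711689 -3.10883286] 0.32634110954456375
0.73 [243.6, 162.3, 24.4, 29.5] [0.10917213 0.17013431]
246 [0.4815368  0.04767127]
```

View pics/s5.png

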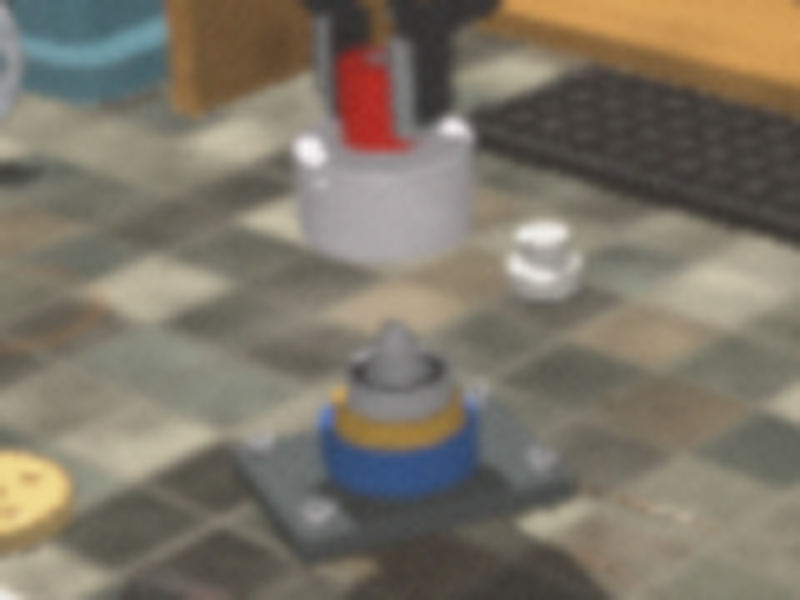

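The cover hangs upright over the post: its centre is at column ~385, and the post axis extended upward runs to ~388. I'll lower it.

Call:
jog_arm([
  [[2, 0, 0, 1.0, 0, 0, 0], [2, 0, 0, 1.0, 0, 0, 0], [2, 0, 0, 1.0, 0, 0, 0], [2, 0, 0, 0.7, 0, 0, 0], [2, 0, 0, 0.4, 0, 0, 0], [2, 0, 0, 0.3, 0, 0, 0], [2, 0, 0, 0, 0, 0, 0]],
])

```text
time: 12.13
tool_pos: [0.4829, 0.0457, 0.121]
tool_rot: [-0.001, -0.0, 1.0, 0.0]
contact_force: [-0.3, 0.0, -2.7]
gripper_width: 0.326
grasp_force: 59.8
```

Call:
jog_arm([
  [[2, 0, 0, 0.3, 0, 0, 0], [2, 0, 0, 0.2, 0, 0, 0], [2, 0, 0, 0.2, 0, 0, 0], [2, 0, 0, 0, 0, 0, 0]],
])

```text
time: 12.47
tool_pos: [0.4836, 0.0457, 0.1149]
tool_rot: [0.0, -0.0, 1.0, 0.0]
contact_force: [0.8, 0.0, -3.5]
gripper_width: 0.326
grasp_force: 59.8
```

Call:
jog_arm([
  [[2, 0, 0, 0.2, 0, 0, 0], [2, 0, 0, 0.2, 0, 0, 0], [2, 0, 0, 0.2, 0, 0, 0], [2, 0, 0, 0.1, 0, 0, 0], [2, 0, 0, 0, 0, 0, 0], [2, 0, 0, 0, 0, 0, 0]],
])

```text
time: 12.97
tool_pos: [0.4835, 0.0457, 0.108]
tool_rot: [0.0, -0.0, 1.0, 0.0]
contact_force: [1.3, 0.6, -2.8]
gripper_width: 0.328
grasp_force: 59.7
```

Call:
jog_arm([
  [[2, 0, 0, 0.1, 0, 0, 0], [2, 0, 0, 0.1, 0, 0, 0], [2, 0, 0, 0.1, 0, 0, 0], [2, 0, 0, 0, 0, 0, 0], [2, 0, 0, 0, 0, 0, 0]],
])

```text
time: 13.38
tool_pos: [0.4837, 0.0457, 0.1056]
tool_rot: [0.0, -0.0, 1.0, 0.0]
contact_force: [-1.3, 1.1, 5.0]
gripper_width: 0.327
grasp_force: 60.4
```

Call:
jog_arm([
  [[2, 0, 0, 0.1, 0, 0, 0], [2, 0, 0, 0.1, 0, 0, 0], [2, 0, 0, 0.1, 0, 0, 0], [2, 0, 0, 0, 0, 0, 0], [2, 0, 0, 0, 0, 0, 0]],
])

```text
time: 13.8
tool_pos: [0.4838, 0.0457, 0.1026]
tool_rot: [0.0, -0.0, 1.0, -0.0]
contact_force: [-1.9, 0.2, 6.3]
gripper_width: 0.328
grasp_force: 60.6
```

Call:
jog_arm([
  [[2, 0, 0, 0.1, 0, 0, 0], [2, 0, 0, 0, 0, 0, 0], [2, 0, 0, 0, 0, 0, 0]],
])

```text
time: 14.05
tool_pos: [0.4839, 0.0457, 0.1019]
tool_rot: [0.0, -0.0, 1.0, -0.0]
contact_force: [-2.1, 1.1, 7.9]
gripper_width: 0.33
grasp_force: 60.9
```

Call:
jog_arm([
  [[2, 0, 0, 0.05, 0, 0, 0], [2, 0, 0, 0, 0, 0, 0], [2, 0, 0, 0, 0, 0, 0]],
])

```text
time: 14.3
tool_pos: [0.484, 0.0457, 0.1018]
tool_rot: [0.0, -0.0, 1.0, -0.0]
contact_force: [-2.5, 1.1, 9.6]
gripper_width: 0.33
grasp_force: 61.2
```

Call:
jog_arm([
  [[2, 0, 0, 0.1, 0, 0, 0], [2, 0, 0, 0.1, 0, 0, 0], [2, 0, 0, 0, 0, 0, 0], [2, 0, 0, 0, 0, 0, 0], [2, 0, 0, 0, 0, 0, 0]],
])

```text
time: 14.72
tool_pos: [0.4845, 0.0457, 0.1018]
tool_rot: [0.001, -0.0, 1.0, -0.0]
contact_force: [-7.6, 1.0, 20.5]
gripper_width: 0.326
grasp_force: 62.3
```

```bash
python3 - <<'E'
from h import *
s=state();print(s["tool_pos"],s["contact_force"],s["gripper_width"])
g=grab_frame("scene");W=world(g)
cv2.imwrite("pics/s6.png",cv2.resize(g["color"][155:230,195:295],(800,600),interpolation=2))
for r in regions_of("cover",g)[:1]:
    p=W[r["pixels"]];p=p[~np.isnan(p[:,0])];print(r["p"],r["rect"],np.percentile(p[:,2],[3,50,97]))
E
```

```text
[0.48454098 0.04566181 0.10176505] [-7.61389814  0.95754837 20.52865966] 0.3264752115291631
0.55 [247.2, 185.8, 25.2, 28.7] [-0.00088448  0.07119327  0.10560702]
```

View pics/s6.png

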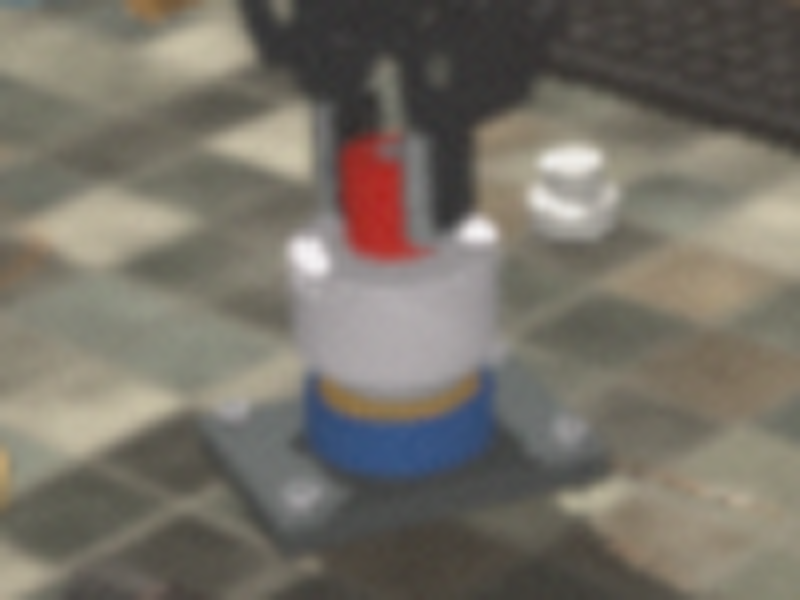

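The cover sits level on the bearing and the seat is nearly flush with the rim. The TCP is at 0.1018 m against the expected 0.044 + 0.058, and it stopped moving while the force rose to 20 N, so the seat is at its stop.

```bash
python3 -c "
from plant import *
print(job_done())"
```

```text
the job is handed in; nothing more can be done
None
```

The job is handed in at about 15 s of robot time: the bearing lies flat on the seat, the cover is fitted over the post, and the red knob is still gripped with the seat pressed to its lower stop at about 20 N.

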